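# Level check on a tube in V-blocks

### The arm

A 6-joint arm with a two-finger parallel gripper is mounted at the origin on the work surface. World frame = base frame: x ahead of the robot, y to its left, z up, the work surface at z = 0. Lengths are in mm, angles in rad, forces in N, time in s.
With the tool pointing down it reaches from about 300 to 750 mm from the base axis. Payload 8.5 kg.
Tool frame: the origin (TCP) lies midway between the tips of the shut fingers; the grasp point (between the pads) lies 19 mm behind it; z points along the fingers, y is the line along which they close (so a half turn about z gives the same grasp; the last joint's range is limited). The gripper opens to 88 mm and grips with 3 to 60 N. Pads are 18 mm wide; open, the fingers measure 123 mm over their backs; the gripper's body (75 mm by 187 mm) begins 45 mm behind the grasp point.
Start: joints at [-1.418, 0.381, 1.297, -0, 1.464, -0.215], TCP at [197.753, -513.2, 238.748] pointing down, gripper open.
Joint ranges: [-3.11, 3.11], [-0.89, 2.33], [0.22, 2.48], [-1.42, 4.56], [0.17, 2.85], [-2.88, 2.88]. Speed limits (rad/s): [2.39, 2.39, 3.14, 3.14, 3.14, 3.14].

### API

Orientations are given as a unit quaternion [x, y, z, w].
In Python, from bench import r gives the robot as it stands.
- The arm moves only by the tool run_rows, called after ">>>" as name(argument=value, ...) on one line, values as JSON. Schema: {"type":"object","properties":{"steps":{"type":"array","items":{"type":"number"},"minItems":4,"maxItems":80},"jaw":{"type":"number"},"clamp_n":{"type":"number"},"only":{"type":"string"},"quiet":{"type":"boolean"},"lines":{"type":"string"}},"required":["steps"],"additionalProperties":false}. steps is one flat list of numbers that holds 1 to 20 rows one after another, with no inner brackets; each row has 4 numbers: dx, dy, dz in mm, then a turn about the tool's z in rad; each row shifts and turns the commanded pose from where the row before left it, along the tool's axes as they then stand; what a row does not reach is not made up. A row lasts 1/10 s, in which the tool goes at most 50 mm and 0.15 rad, less where a joint would pass 70% of its speed; a pose out of reach is approached as far as the arm can. jaw is the finger opening in mm, set as the call begins (left out keeps the last). The fingers move at their own pace and stop on an object; clamp_n is the grip in N (left out, the last holds). Time passes only in rows, so rows that do not move let the fingers close. The tool returns the time, the measured TCP pose, the force, the opening and the grip force at its end. only (a regular expression) keeps the lines of the reply that match it, lines (a string "A,B") keeps lines A to B, and quiet returns only ok. Input that does not fit is refused with a message, and nothing moves.
- r.get_state(): the state, without advancing time (a new reading comes with each control period).
- r.read_camera(name): name is "scene" or "top" or "wrist"; returns a dict with "pixels" (480x640x3 uint8, red, green, blue), "K" (3x3 intrinsics, pixels), "view" (4x4, takes a point from world to camera coordinates). Camera axes: x right, y up, looking along -z (the intrinsics and any distortion apply to the point x, -y, -z); pixel columns grow to the right and rows downward; lengths in mm; the calibration is good to about 2 mm. A picture is of the moment at which its call begins. There is no depth.
- r.finish_job(): hands the job in; it is judged then, once.
The state is a dict: "t": time; "joints": joint angles; "qvel": joint speeds; "effort": joint torques, N m; "eef_pos": TCP position; "tcp_rot": TCP orientation; "ft_force": force on the tool from outside, world axes, zero at the start; "moment": the same for the moment, N m; "grip_width": finger opening in mm; "grasp_force": force on a finger pad.
Only numpy, scipy, OpenCV 4.12 (cv2) and the standard library are available. Lean on these libraries where they do the work, as an engineer would, in place of code of your own. Each camera call takes 0.05 s, during which the arm holds its last target. There are 200 camera calls.

### The job

The tube's diameter has been checked: lift the blue gap gauge off the tube and hang it by its eye on the free middle peg of the gauge rack. Then set the yellow spirit level down gently on the bare top of the tube, lengthwise and midway between the two V-blocks, so that it balances there upright. Leave the tube lying in its V-blocks and everything else where it is.

Things in the scene. Friction and masses are not known exactly. Their poses are not given: they have to be found in the camera images.
- vees: Pair of grey steel V-blocks fixed to the bench (each 110 wide, 40 long, 65 high, 90 degree vee), one at y = -95 mm and one at y = +95 mm of this frame. Origin on the bench midway between them; x across the tube, y along the tube, z up.
- vees_crown (a point): Point on the top line (crown) of the tube, midway between the two V-blocks: 111.8 mm above the bench. Fixed to the V-blocks, axes as theirs. The middle of the level's underside belongs here.
- tube: Bare metal tube, outside diameter 76 mm, 300 mm long, about 2.4 kg, lying loose in the two vees; its top is 111.8 mm above the bench. Origin at its centre, on its axis; y along its axis.
- gauge: Blue plate gap gauge, 14 mm thick, 0.5 kg, a fork pointing down, astride the tube between the V-blocks, throat resting on the crown. Origin: middle of the throat; x along its 120 width, y through the plate, z up. Jaws 20 wide, 80 apart (2 play each side), down to z = -46. Bridge z = 0 to 24, full width. Handle 40 wide (x), z = 22 to 74, holds the eye; gripped across its width, the eye stays clear.
- gauge_eye (a point): Centre of the round eye (25 mm diameter, through the plate along y) in the gauge's handle, 52 mm above the throat. Axes as the gauge.
- level: Yellow spirit level with black end caps, a bar 150 long (x) x 28 wide (y) x 20 high with a flat underside and a green vial in its top, about 0.3 kg, lying on the bench. Origin at the centre of its underside; z up.
- rack: Plywood gauge rack fixed to the bench: upright board 380 mm wide (y), 18 thick, top at 275, its front face at x = 0 of this frame, pegs standing out towards -x. Three pegs at y = -130, 0, +130; the outer two carry smaller blue gauges hanging within 20 of the board, the middle one (red tip) is free. Origin on the bench, under the middle of the front face.
- rack_peg (a point): Point on the axis of the free middle peg, 40 mm out from the board, 244 mm above the bench; axes as the rack. The peg is a round steel bar, 8 mm diameter, 80 mm out of the board along this frame's -x, rising 6 degrees to its tip (axis 4 mm lower at the board, 4 mm higher at the tip). A gauge hung there has its eye's centre about 8 mm below the axis.
- caliper: Digital caliper, 235 mm long, lying flat in front of the V-blocks; bystander.
- screwdriver: Screwdriver, 200 mm long, lying on the bench; bystander.
- hammer: Hammer, 280 mm long, lying beyond the V-blocks; bystander.
- spray_can: Spray can, 66 mm diameter, 200 mm high, standing; bystander.
- screw_jar: Jar with an orange cap, 70 mm diameter, 85 mm high; bystander.
- turned_bush: Turned brass bush, flange 60 mm diameter, 45 mm high; bystander.
- parts_tray: Red open parts tray, 110 x 160 x 40 mm; bystander.

How it is judged:
By the outcome, as a careful person would: the job done as asked, in the order asked, and still so for the second after the job is handed in, with the robot touching nothing.
It also fails if it takes over 66 s, if anything falls off the work surface, if the arm or the gripper's body presses on something with over 40 N, if the wrist force passes 120 N, or if a joint passes its speed limit or range.

## Working session

There is one attempt and no reset: what is moved stays moved. The work goes in short steps, Python scripts to look and compute and a tool call to move; the robot and the scene stay as the last step left them, time stands still between calls to the robot, and variables do not carry over. Pictures are saved under pics/ and viewed, at most 12 in all, crops included, and the job is handed in when it is done.

```bash
ls; mkdir -p pics
```

Run:
```python
from bench import r
import cv2,pickle
for n in("scene","top"):
    c=r.read_camera(n); cv2.imwrite(f"pics/{n}0.png",c["pixels"][:,:,::-1]); pickle.dump(c,open(n+".pkl","wb"))
    print(n,c.keys(),c["K"],c["view"])
print(r.get_state())
```

```text
bench.py
pics
scene dict_keys(['pixels', 'K', 'view']) [[465.99604083   0.         317.93836944]
 [  0.         465.99604083 240.2441226 ]
 [  0.           0.           1.        ]] [[-5.08637789e-01  8.60763814e-01  1.93198421e-02  2.95308565e+02]
 [-6.31241693e-01 -3.88081900e-01  6.71510510e-01  1.96266120e+02]
 [ 5.85509628e-01  3.29360131e-01  7.40743126e-01 -1.53516270e+03]
 [ 0.00000000e+00  0.00000000e+00  0.00000000e+00  1.00000000e+00]]
top dict_keys(['pixels', 'K', 'view']) [[495.80698428   0.         319.77246789]
 [  0.         495.80698428 242.31071946]
 [  0.           0.           1.        ]] [[ 8.78403680e-02 -9.96128556e-01  3.45971582e-03 -6.65343492e+01]
 [ 9.73724591e-01  8.65962703e-02  2.10621714e-01 -5.53124406e+02]
 [-2.10105902e-01 -1.51322785e-02  9.77561519e-01 -1.20291749e+03]
 [ 0.00000000e+00  0.00000000e+00  0.00000000e+00  1.00000000e+00]]
{'t': 0.1, 'joints': array([-1.41829966e+00,  3.81121019e-01,  1.29812904e+00, -8.42087837e-06,
        1.46360411e+00, -2.15283533e-01]), 'qvel': array([ 1.93857647e-03, -1.52207468e-03, -3.34227050e-03, -2.84163579e-04,
        8.07327318e-04,  7.01476192e-05]), 'effort': array([ 4.70487619e-03, -4.38649929e+01, -2.24909216e+01,  7.15415692e-02,
        3.42727604e-02, -8.67653102e-05]), 'eef_pos': array([ 197.71636992, -512.97376536,  238.22246074]), 'tcp_rot': array([ 9.83139529e-01,  1.82855869e-01,  1.56145430e-05, -6.30580580e-04]), 'ft_force': array([-0.56736011, -0.09258663, -0.36987405]), 'moment': array([-0.00782369,  0.02479438,  0.002308  ]), 'grasp_force': 0.0, 'grip_width': 88.06458289365484}
```

View pics/scene0.png

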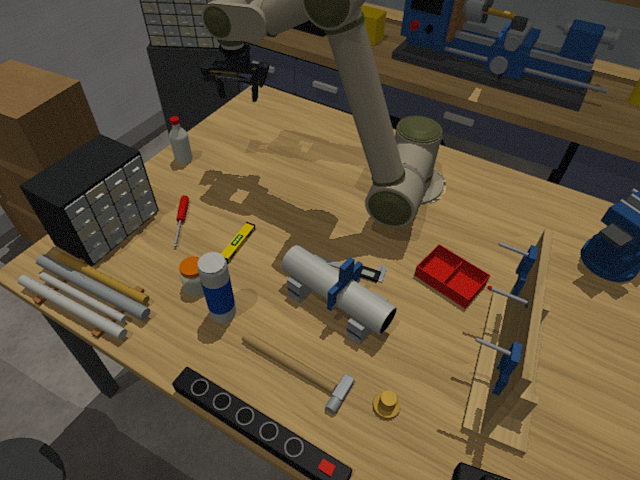

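View pics/top0.png

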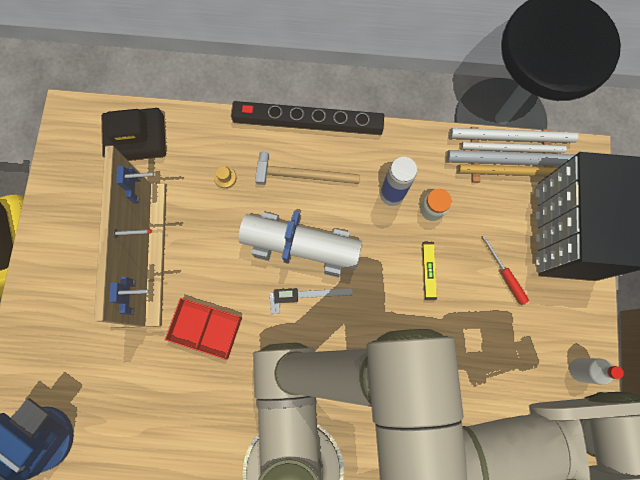

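The scene view shows the gauge on the tube at (345,285), the level at (238,242) and the peg tip at (490,289). In the top view the gauge is at (292,237), the level at (429,270), and the free peg runs from (115,234) to its tip at (151,231). I'll zoom in on these.

Run:
```python
import cv2,numpy as np
t=cv2.imread("pics/top0.png");s=cv2.imread("pics/scene0.png")
def c(i,x,y,w,h,k):return cv2.resize(i[y:y+h,x:x+w],None,fx=k,fy=k,interpolation=cv2.INTER_CUBIC)
a=c(t,230,200,133,100,3); b=c(t,95,140,133,100,3); d=c(s,270,235,133,100,3); e=c(s,460,230,100,75,4)
cv2.imwrite("pics/z1.png",cv2.resize(np.vstack([np.hstack([a,b]),np.hstack([d,cv2.resize(e,(399,300))])]),(798,600)))
```

```text
(no output)
```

View pics/z1.png

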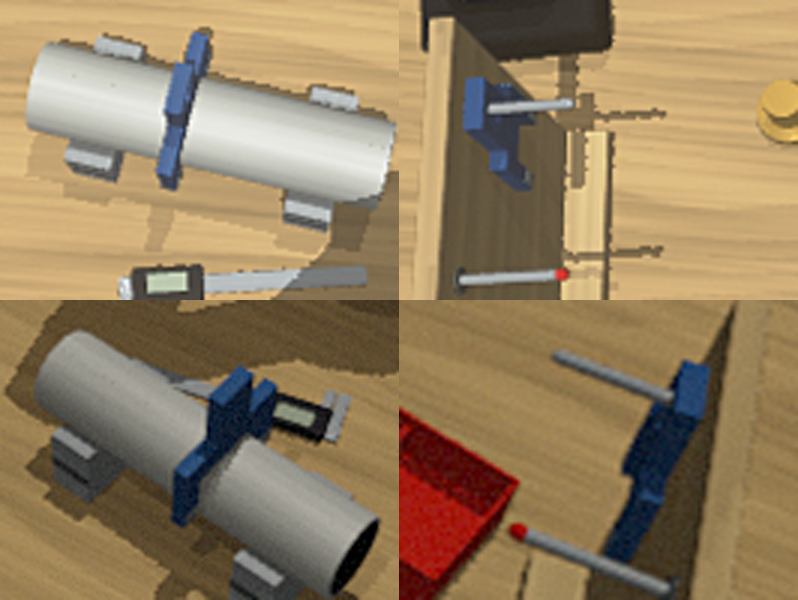

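Create vis.py:
```python
import numpy as np,cv2,pickle
from scipy.optimize import minimize,least_squares
def load(n):return pickle.load(open(n+".pkl","rb"))
def proj(c,P):
    P=np.atleast_2d(np.array(P,float)); p=P@c["view"][:3,:3].T+c["view"][:3,3]
    q=np.c_[p[:,0],-p[:,1],-p[:,2]]@c["K"].T
    return q[:,:2]/q[:,2:]
def ray(c,uv,z):
    R=c["view"][:3,:3];o=-R.T@c["view"][:3,3]
    d=np.linalg.inv(c["K"])@[uv[0],uv[1],1];d=R.T@[d[0],-d[1],-d[2]]
    return o+d*(z-o[2])/d[2]
def tri(cs,uvs,x0):
    return least_squares(lambda X:np.concatenate([proj(c,X)[0]-u for c,u in zip(cs,uvs)]),x0)
def box(x0,x1,y0,y1,z0,z1):return np.array([[x,y,z] for x in(x0,x1) for y in(y0,y1) for z in(z0,z1)],float)
def place(P,x,y,z,yaw):
    c,s=np.cos(yaw),np.sin(yaw);return P@np.array([[c,s,0],[-s,c,0],[0,0,1]])+[x,y,z]
def fill(img,c,P,v,k,off):
    h=cv2.convexHull(((proj(c,P)-off+.5)*k*16-8).astype(np.int32)); cv2.fillConvexPoly(img,h,v,shift=4)
def hsv(c):return cv2.cvtColor(c["pixels"],cv2.COLOR_RGB2HSV)
def mask(c,lo,hi,roi):
    m=cv2.inRange(hsv(c),np.array(lo),np.array(hi));x,y,w,h=roi;return m[y:y+h,x:x+w]
```

Create m1.py:
```python
from vis import *
T,S=load("top"),load("scene")
# gauge + tube
G=[box(-60,-40,-7,7,-46,0),box(40,60,-7,7,-46,0)],[box(-60,60,-7,7,0,24),box(-20,20,-7,7,22,74)]
a=np.linspace(0,2*np.pi,60);cyl=np.r_[[[38*np.cos(t),s,38*np.sin(t)] for t in a for s in(-150,150)]]
V=[box(-55,55,s*95-20,s*95+20,0,65) for s in(-1,1)]
k=4
rT,rS=(225,195,145,90),(270,235,135,110)
B=[mask(T,(105,90,30),(125,255,255),rT),mask(S,(105,90,30),(125,255,255),rS)]
Gr=mask(T,(0,0,90),(180,60,255),rT)
n,l,st,_=cv2.connectedComponentsWithStats(Gr);Gr=np.uint8(l==1+np.argmax(st[1:,4]))*255
up=lambda m:cv2.resize(m,None,fx=k,fy=k,interpolation=cv2.INTER_LINEAR).astype(float)
Bu=[up(b) for b in B];Gu=up(Gr)
def rend(p,c,roi):
    x,y,yaw,dt,dg=p[:5];off=np.array(roi[:2]);im=np.zeros((roi[3]*k,roi[2]*k),np.uint8)
    for v in V:fill(im,c,place(v,x,y,0,yaw),100,k,off)
    pg=lambda P:place(P+[p[5],dg,0],x,y,111.8,yaw)
    for g in G[0]:fill(im,c,pg(g),255,k,off)
    fill(im,c,place(cyl+[0,dt,0],x,y,73.8,yaw),100,k,off)
    for g in G[1]:fill(im,c,pg(g),255,k,off)
    return im
def cost(p):
    a,b=rend(p,T,rT),rend(p,S,rS)
    return sum(np.abs((i==255)*255.-u).mean() for i,u in((a,Bu[0]),(b,Bu[1])))+np.abs((a==100)*255.-Gu).mean()
x0,y0,_=ray(T,(300,240),112)
best=min((minimize(cost,[x0,y0,yw,0,15,0],method="Nelder-Mead",options=dict(initial_simplex=np.array([x0,y0,yw,0,15,0])+np.vstack([np.zeros(6),np.diag([10,10,.1,10,10,3])]),maxiter=600)) for yw in(-.1,.1,-.25)),key=lambda q:q.fun)
print("vees x y yaw dt dg gx",best.x.round(3),best.fun)
x,y,yaw,dt,dg,gx=best.x
print("gauge",place(np.array([[gx,dg,0]]),x,y,111.8,yaw))
o=T["pixels"][rT[1]:rT[1]+rT[3],rT[0]:rT[0]+rT[2]].copy();o=cv2.resize(o,None,fx=k,fy=k)
r_=rend(best.x,T,rT);o[cv2.Canny(r_,50,150)>0]=(255,0,0)
o2=cv2.resize(S["pixels"][rS[1]:rS[1]+rS[3],rS[0]:rS[0]+rS[2]],None,fx=k,fy=k);o2[cv2.Canny(rend(best.x,S,rS),50,150)>0]=(255,0,0)
cv2.imwrite("pics/fit.png",cv2.resize(np.vstack([o[:,:540],o2]),(540,600))[:,:,::-1])
# level
rl=(405,230,50,80);rs=(210,210,60,60)
M=[mask(T,(20,120,80),(75,255,255),rl),mask(S,(20,120,80),(75,255,255),rs)];Mu=[up(m) for m in M]
def cl(p):
    e=0
    for c,roi,u in((T,rl,Mu[0]),(S,rs,Mu[1])):
        im=np.zeros(u.shape,np.uint8);fill(im,c,place(box(-p[3],p[3],-14,14,0,20),p[0],p[1],0,p[2]),255,k,np.array(roi[:2]));e+=np.abs(im-u).mean()
    return e
X=ray(T,(429.5,270.5),10);p0=np.array([X[0],X[1],0.1,65])
q=min((minimize(cl,p0+[0,0,d,0],method="Nelder-Mead",options=dict(initial_simplex=p0+[0,0,d,0]+np.vstack([np.zeros(4),np.diag([5,5,.1,5])]),maxiter=500)) for d in(0,-.15)),key=lambda q:q.fun)
print("level",q.x.round(3),q.fun)
# peg tip red
def cen(c,roi):
    m=mask(c,(0,150,120),(6,255,255),roi)|mask(c,(174,150,120),(180,255,255),roi);ys,xs=np.nonzero(m);print(len(xs));return np.array([xs.mean()+roi[0],ys.mean()+roi[1]])
t=tri([T,S],[cen(T,(142,222,16,18)),cen(S,(484,282,10,12))],[600,250,250]);print("tip",t.x,t.fun)
t=tri([T,S],[(115.3,233),(528.2,301.8)],[600,350,240]);print("base",t.x,t.fun)
for uv in((105,148),(98,320)):print("board top",ray(T,uv,275))
```

```bash
python3 m1.py
```

```text
vees x y yaw dt dg gx [ 5.51187e+02  3.16880e+01 -1.41000e-01 -4.22100e+00  2.48610e+01
  1.63000e-01] 42.610941019389294
gauge [[554.84087339  56.27937299 111.8       ]]
level [ 5.15149e+02 -3.07760e+02  8.60000e-02  6.51670e+01] 40.09916319444444
14
10
tip [507.90649759 350.37324113 249.33613917] [-0.44673348  0.06645443 -0.41714992  0.00578068]
base [498.32065853 427.40883481 241.23880998] [-1.38101261  0.1488591  -1.25090419  0.06250479]
board top [678.89797535 465.31797569 275.        ]
board top [310.03491935 412.99571669 275.        ]
```

View pics/fit.png

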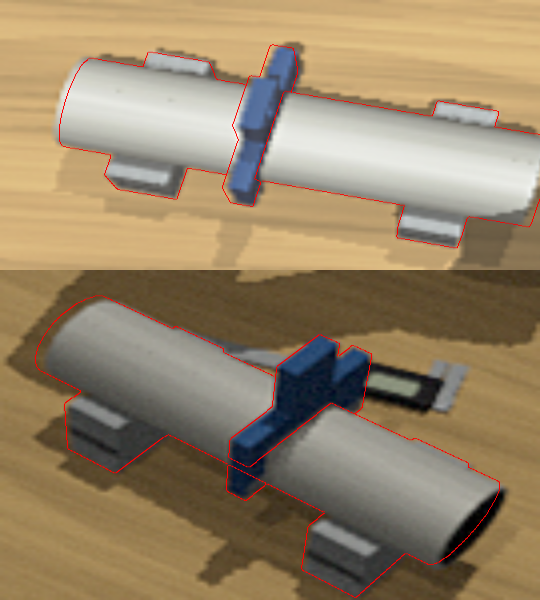

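The fitted outlines match the vees, tube and gauge to about 1 px. That gives:
- **Vees:** (551, 32), yaw -0.141
- **Gauge:** (555, 56)
- **Level:** (515, -308), yaw 0.086
- **Peg middle:** about (503, 388, 244), with the board at 0.141 agreeing with the peg direction

First I'll turn the tool.

Create go.py:
```python
import sys,numpy as np
from bench import r
from scipy.spatial.transform import Rotation as R
s=r.get_state();q=R.from_quat(s["tcp_rot"]);x=q.apply([1,0,0]);yaw=np.arctan2(x[1],x[0])
t=np.array([float(v) for v in sys.argv[1:5]])
print("pos",s["eef_pos"].round(1),"yaw",yaw.round(3),"q6",s["joints"][5].round(2),"t",round(s["t"],2),"| tool delta",q.inv().apply(t[:3]-s["eef_pos"]).round(1),"turn",round(-(t[3]-yaw),3),"F",s["ft_force"].round(1),"grip",round(s["grip_width"],1),round(s["grasp_force"],1))
```

```text
(no output)
```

>>> run_rows(steps=[0, 0, 0, -0.118, 0, 0, 0, -0.118, 0, 0, 0, -0.118, 0, 0, 0, -0.118, 0, 0, 0, -0.118, 0, 0, 0, -0.118, 0, 0, 0, -0.118, 0, 0, 0, -0.118, 0, 0, 0, -0.118, 0, 0, 0, 0], jaw=70)

```text
t: 1.1
eef_pos: [197.7, -513.0, 238.4]
tcp_rot: [0.755, 0.656, 0.0, -0.0]
ft_force: [-0.2, -0.1, -0.6]
grip_width: 70.1
grasp_force: 0.0
```

```bash
python3 go.py 555 55 240 1.430
```

```text
pos [ 197.7 -513.   238.4] yaw 1.431 q6 -1.28 t 1.1 | tool delta [612.3 274.5  -1.2] turn 0.001 F [-0.2 -0.1 -0.6] grip 70.1 0.0
```

>>> run_rows(steps=[36, 16, 0, 0, 36, 16, 0, 0, 36, 16, 0, 0, 36, 16, 0, 0, 36, 16, 0, 0, 36, 16, 0, 0, 36, 16, 0, 0, 36, 16, 0, 0, 36, 16, 0, 0, 36, 16, 0, 0, 36, 16, 0, 0, 36, 16, 0, 0, 36, 16, 0, 0, 36, 16, 0, 0, 36, 16, 0, 0, 36, 16, 0, 0, 36, 16, 0, 0, 0, 2, 0, 0, 0, 0, 0, 0])

```text
t: 3.0
eef_pos: [555.1, 54.6, 238.2]
tcp_rot: [0.755, 0.655, -0.0, -0.0]
ft_force: [0.4, -0.3, -1.2]
grip_width: 70.0
grasp_force: 0.0
```

```bash
python3 go.py 555 55 140.8 1.430
```

Run:
```python
from bench import r
import cv2,pickle
for n in("wrist","top","scene"):
    c=r.read_camera(n); cv2.imwrite(f"pics/{n}1.png",c["pixels"][:,:,::-1]); pickle.dump(c,open(n+"1.pkl","wb"))
```

```text
pos [555.1  54.6 238.2] yaw 1.429 q6 0.03 t 3.0 | tool delta [ 0.4 -0.  97.4] turn -0.001 F [ 0.4 -0.3 -1.2] grip 70.0 0.0
```

View pics/wrist1.png

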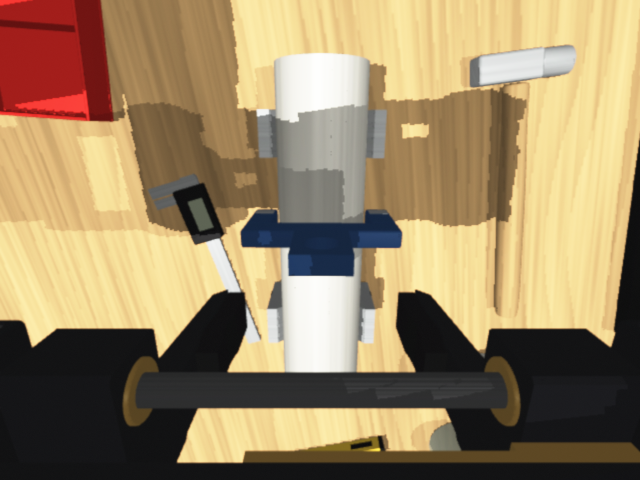

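The wrist view shows the gauge square to the tool. Its handle top spans u 289–354, v 248–275, and the fingers sit on either side. I'll check this against the projected model.

Run:
```python
from vis import *
W=load("wrist1")
for uv in((289,248),(354,248),(289,275),(354,275)):print(ray(W,uv,185.8).round(1))
print(place(box(-20,20,-7,7,74,74)[::2],555,55.5,111.8,-.141).round(1))
print("crown ends",ray(W,(242,211),111.8+24),ray(W,(401,246),135.8), "tube axis dir",ray(W,(275,60),73.8)+ray(W,(370,60),73.8),ray(W,(284,371),73.8)+ray(W,(357,371),73.8))
```

```text
[537.2  69.6 185.8]
[575.6  64.1 185.8]
[534.2  52.3 185.8]
[573.6  46.7 185.8]
[[534.2  51.4 185.8]
 [536.2  65.2 185.8]
 [573.8  45.8 185.8]
 [575.8  59.6 185.8]]
crown ends [501.18117114  85.3947477  135.8       ] [612.71100453  42.46612589 135.8       ] tube axis dir [1147.81251823  367.09843402  147.6       ] [1060.68185237 -217.20786962  147.6       ]
```

>>> run_rows(steps=[0, 0, 20, 0, 0, 0, 20, 0, 0, 0, 20, 0, 0, 0, 16, 0, 0, 0, 12, 0, 0, 0, 9, 0, 0, 0, 0, 0])

```text
t: 3.85
eef_pos: [554.6, 53.8, 141.0]
tcp_rot: [0.755, 0.655, -0.001, -0.001]
ft_force: [0.0, 0.6, 0.1]
grip_width: 69.7
grasp_force: 0.0
```

>>> run_rows(steps=[0, 0, 0, 0, 0, 0, 0, 0, 0, 0, 0, 0, 0, 0, 0, 0, 0, 0, 0, 0, 0, 0, 0, 0, 0, 0, 0, 0], jaw=36, clamp_n=35)

```text
t: 4.55
eef_pos: [555.0, 54.3, 142.1]
tcp_rot: [0.755, 0.656, 0.0, 0.0]
ft_force: [-1.9, 0.6, 5.4]
grip_width: 39.4
grasp_force: 35.0
```

```bash
python3 go.py 555 55 141 1.43
```

```text
pos [555.   54.3 142.1] yaw 1.43 q6 0.03 t 4.55 | tool delta [ 0.7 -0.1  1.1] turn -0.0 F [-1.9  0.6  5.4] grip 39.4 35.0
```

>>> run_rows(steps=[0, 0, -6, 0, 0, 0, -12, 0, 0, 0, -22, 0, 0, 0, -22, 0, 0, 0, -16, 0, 0, 0, -6, 0, 0, 0, 0, 0], clamp_n=45)

```text
t: 5.25
eef_pos: [555.2, 54.2, 226.3]
tcp_rot: [0.755, 0.656, 0.0, 0.0]
ft_force: [0.1, -0.3, -5.1]
grip_width: 39.5
grasp_force: 45.0
```

>>> run_rows(steps=[0, 0, 0, -0.09, 0, 0, 0, -0.1, 0, 0, 0, -0.085, 0, 0, 0, 0])

```text
t: 5.65
eef_pos: [554.6, 54.3, 224.6]
tcp_rot: [0.658, 0.753, -0.001, -0.001]
ft_force: [0.3, -0.9, -5.3]
grip_width: 39.6
grasp_force: 45.0
```

```bash
python3 go.py 513.7 309 225.3 1.705
```

```text
pos [554.6  54.3 224.6] yaw 1.705 q6 -0.25 t 5.65 | tool delta [257.9  -6.3  -0.5] turn 0.0 F [ 0.3 -0.9 -5.3] grip 39.6 45.0
```

>>> run_rows(steps=[15, -1, 0, 0, 30, -1, 0, 0, 35, -1, 0, 0, 35, -1, 0, 0, 35, -1, 0, 0, 35, -1, 0, 0, 35, 0, 0, 0, 25, 0, 0, 0, 13, 0, 0, 0, 0, 0, 0, 0, 0, 0, 0, 0])

```text
t: 6.75
eef_pos: [514.5, 308.7, 225.5]
tcp_rot: [0.658, 0.753, -0.0, 0.0]
ft_force: [0.5, -0.8, -5.6]
grip_width: 39.1
grasp_force: 45.0
```

```bash
python3 go.py 513.7 309 225.3 1.705
```

Run:
```python
from bench import r
import cv2,pickle,numpy as np
o=[]
for n in("wrist","top","scene"):
    c=r.read_camera(n); pickle.dump(c,open(n+"2.pkl","wb")); o.append(c["pixels"][:,:,::-1])
a=cv2.resize(o[0],(400,300));b=cv2.resize(o[1][180:280,90:223],(400,300));d=cv2.resize(o[2][220:340,420:580],(800,600))
cv2.imwrite("pics/p2.png",np.vstack([np.hstack([a,b]),cv2.resize(d,(400,300)).repeat(1,0) if 0 else np.hstack([cv2.resize(d,(400,300)),np.zeros((300,400,3),np.uint8)])]))
```

```text
pos [514.5 308.7 225.5] yaw 1.704 q6 0.21 t 6.75 | tool delta [ 0.4 -0.8  0.2] turn -0.001 F [ 0.5 -0.8 -5.6] grip 39.1 45.0
```

View pics/p2.png

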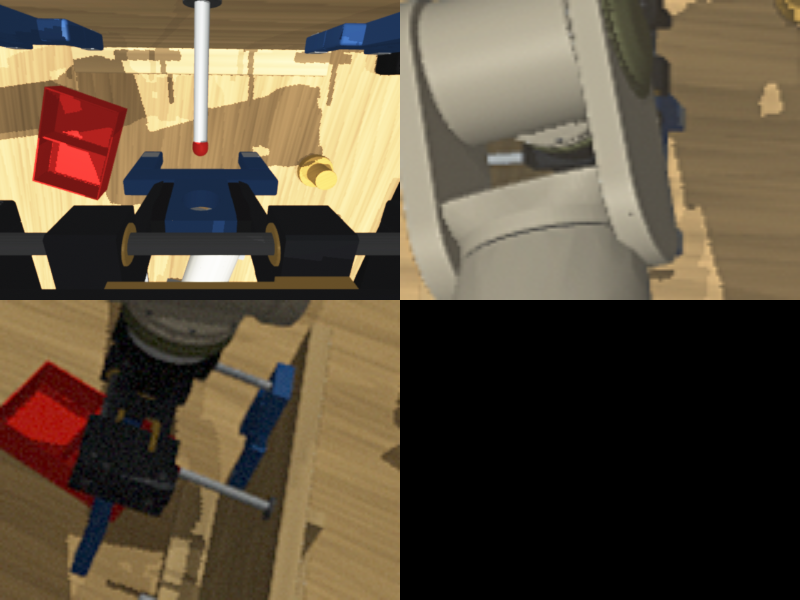

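The wrist view shows the peg tip at about (321,237) in full-size pixels, running straight up the image, with the eye at u≈321. I'll check the lateral offset and height from the pixels.

Run:
```python
from vis import *
W,T,S=load("wrist2"),load("top"),load("scene")
def cen(c,roi):
    m=mask(c,(0,150,60),(6,255,255),roi)|mask(c,(174,150,60),(180,255,255),roi);ys,xs=np.nonzero(m);return np.array([xs.mean()+roi[0],ys.mean()+roi[1]])
w=cen(W,(300,220,45,35));print(w)
t=tri([W,T,S],[w,cen(T,(142,222,16,18)),cen(S,(484,282,10,12))],[508,350,249]);print(t.x.round(1),t.fun.round(2))
c,s=np.cos(1.705),np.sin(1.705)
for P in(t.x,ray(W,(321,240),248),ray(W,(322,8),240)):
    d=P[:2]-[514.5,308.7];print("along",round(d@[c,s],1),"lateral tool y",round(d@[s,-c],1))
```

```text
[320.22698073 237.26766595]
[508.1 351.1 246.9] [-0.05  0.15 -0.4   0.21  0.19  0.64]
along 42.9 lateral tool y -0.7
along 42.2 lateral tool y -0.4
along 118.3 lateral tool y 0.0
```

>>> run_rows(steps=[10, 0, 0, 0, 15, 0, 0, 0, 12, 0, 0.5, 0, 10, 0, 1, 0, 10, 0, 1, 0, 10, 0, 1, 0, 8, 0, 0.5, 0, 4, 0, 0, 0, 0, 0, 0, 0])

```text
t: 7.8
eef_pos: [504.0, 387.9, 221.7]
tcp_rot: [0.658, 0.753, 0.0, 0.0]
ft_force: [-0.6, -0.3, -5.2]
grip_width: 39.3
grasp_force: 45.0
```

```bash
python3 go.py 503.5 388 221.5 1.705
```

```text
pos [504.  387.9 221.7] yaw 1.705 q6 0.34 t 7.8 | tool delta [ 0.2 -0.4  0.2] turn 0.0 F [-0.6 -0.3 -5.2] grip 39.3 45.0
```

>>> run_rows(steps=[0, 0, 2, 0, 0, 0, 2, 0, 0, 0, 1.5, 0, 0, 0, 0, 0, 0, 0, 0, 0])

```text
t: 8.3
eef_pos: [504.2, 387.3, 216.3]
tcp_rot: [0.658, 0.753, 0.0, -0.0]
ft_force: [0.2, 0.5, -4.8]
grip_width: 39.8
grasp_force: 45.0
```

No contact yet, so I'll keep lowering in small steps until the weight comes off.

>>> run_rows(steps=[0, 0, 1, 0, 0, 0, 1, 0, 0, 0, 0, 0, 0, 0, 0, 0])

```text
t: 8.7
eef_pos: [504.2, 387.4, 214.7]
tcp_rot: [0.658, 0.753, 0.0, 0.0]
ft_force: [0.0, 0.2, -1.1]
grip_width: 39.3
grasp_force: 45.0
```

>>> run_rows(steps=[0, 0, 0.7, 0, 0, 0, 0.7, 0, 0, 0, 0, 0, 0, 0, 0, 0])

```text
t: 9.1
eef_pos: [504.3, 387.5, 214.4]
tcp_rot: [0.658, 0.753, 0.001, 0.001]
ft_force: [-2.4, -2.0, 7.3]
grip_width: 39.9
grasp_force: 45.0
```

>>> run_rows(steps=[0, 0, -0.6, 0, 0, 0, 0, 0, 0, 0, 0, 0], clamp_n=10)

```text
t: 9.4
eef_pos: [504.2, 387.6, 214.3]
tcp_rot: [0.658, 0.753, 0.001, 0.0]
ft_force: [-1.3, 0.1, 6.2]
grip_width: 39.9
grasp_force: 10.0
```

>>> run_rows(steps=[0, 0, 0, 0, 0, 0, 0, 0, 0, 0, 0, 0, 0, 0, 0, 0, 0, 0, 0, 0], jaw=60)

```text
t: 9.9
eef_pos: [504.1, 387.4, 213.3]
tcp_rot: [0.658, 0.753, -0.0, -0.0]
ft_force: [0.4, 0.2, 0.1]
grip_width: 60.2
grasp_force: 0.0
```

>>> run_rows(steps=[0, 0, -10, 0, 0, 0, -20, 0, 0, 0, -30, 0, 0, 0, -30, 0, 0, 0, -20, 0, 0, 0, 0, 0])

```text
t: 10.5
eef_pos: [504.5, 387.7, 327.1]
tcp_rot: [0.658, 0.753, 0.003, 0.001]
ft_force: [0.1, 0.0, -0.3]
grip_width: 59.6
grasp_force: 0.0
```

```bash
python3 go.py 515 -308 240 0.086
```

Run:
```python
from bench import r
import cv2,pickle,numpy as np
o=[]
for n in("wrist","scene"):
    c=r.read_camera(n); o.append(c["pixels"][:,:,::-1])
cv2.imwrite("pics/p3.png",np.hstack([cv2.resize(o[0],(400,300)),cv2.resize(o[1][220:340,420:580],(400,300))]))
```

```text
pos [504.5 387.7 327.1] yaw 1.705 q6 0.34 t 10.5 | tool delta [-691.   -83.2   85.1] turn 1.619 F [ 0.1  0.  -0.3] grip 59.6 0.0
```

View pics/p3.png

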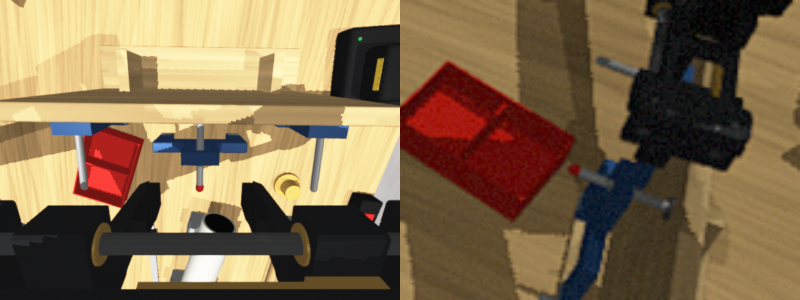

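The gauge hangs on the middle peg, clear of the gripper (eye around the peg at (605,185) in the right-hand crop). Next is the level.

>>> run_rows(steps=[-15, -2, 0, 0, -30, -4, 0, 0, -40, -5, 0, 0, -40, -5, 0, 0, -40, -5, 0, 0, -40, -5, 0, 0, -40, -5, 0, 0, -40, -5, 0, 0, -40, -5, 0, 0, -40, -5, 0, 0, -40, -5, 0, 0, -40, -5, 0, 0, -40, -5, 0, 0, -40, -5, 0, 0, -40, -5, 0, 0, -40, -5, 0, 0, -40, -5, 0, 0, -30, -4, 0, 0, -16, -3, 0, 0, 0, 0, 0, 0])

```text
t: 12.6
eef_pos: [508.8, -310.3, 321.8]
tcp_rot: [0.659, 0.752, 0.0, -0.001]
ft_force: [-0.5, -0.4, -0.4]
grip_width: 60.1
grasp_force: 0.0
```

>>> run_rows(steps=[0, 0, 5, 0.1, 0, 0, 9, 0.12, 0, 0, 9, 0.12, 0, 0, 9, 0.12, 0, 0, 9, 0.12, 0, 0, 9, 0.12, 0, 0, 9, 0.12, 0, 0, 9, 0.12, 0, 0, 9, 0.12, 0, 0, 9, 0.12, 0, 0, 5, 0.12, 0, 0, 0, 0.12, 0, 0, 0, 0.12, 0, 0, 0, 0.08, 0, 0, 0, 0, 0, 0, 0, 0])

```text
t: 14.2
eef_pos: [509.3, -307.9, 232.5]
tcp_rot: [0.999, 0.044, -0.0, -0.0]
ft_force: [0.1, 0.6, 0.1]
grip_width: 60.1
grasp_force: 0.0
```

```bash
python3 go.py 515 -308 240 0.086
```

Run:
```python
from bench import r
import cv2,pickle,numpy as np
c=r.read_camera("wrist"); pickle.dump(c,open("wrist4.pkl","wb"));cv2.imwrite("pics/p4.png",c["pixels"][:,:,::-1])
```

```text
pos [ 509.3 -307.9  232.5] yaw 0.088 q6 0.74 t 14.2 | tool delta [ 5.7  0.6 -7.5] turn 0.002 F [0.1 0.6 0.1] grip 60.1 0.0
```

View pics/p4.png

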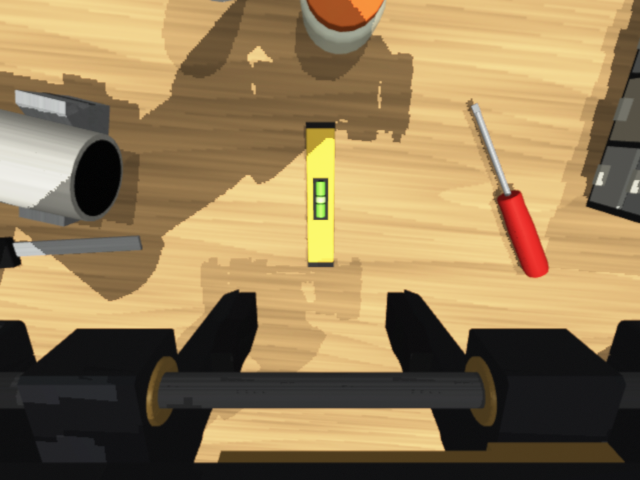

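The wrist view shows the level square to the tool, spanning (306,123)–(333,266), with its vial at (320.5,198.5).

Run:
```python
from vis import *
W=load("wrist4")
for uv in((320.5,198.5),(306,123),(335,123),(308.5,264),(333.5,264)):print(ray(W,uv,20).round(1))
```

```text
[ 517.4 -305.6   20. ]
[ 589.5 -285.3   20. ]
[ 592.  -313.1   20. ]
[ 444.1 -298.9   20. ]
[ 446.5 -326.1   20. ]
```

```bash
python3 go.py 517.3 -306.2 3 0.090
```

```text
pos [ 509.3 -308.2  232.5] yaw 0.088 q6 0.74 t 14.25 | tool delta [  8.2  -1.3 229.5] turn -0.002 F [ 0.1 -1.  -0.8] grip 60.2 0.0
```

>>> run_rows(steps=[8, -1, 20, 0, 0, 0, 35, 0, 0, 0, 40, 0, 0, 0, 40, 0, 0, 0, 35, 0, 0, 0, 25, 0, 0, 0, 15, 0, 0, 0, 8, 0, 0, 0, 0, 0, 0, 0, 0, 0], jaw=50)

```text
t: 15.25
eef_pos: [517.4, -307.7, 15.3]
tcp_rot: [0.999, 0.043, 0.0, 0.0]
ft_force: [-0.4, -0.8, 0.2]
grip_width: 50.1
grasp_force: 0.0
```

```bash
python3 go.py 517.3 -306.2 3 0.090
```

```text
pos [ 517.4 -307.7   15.3] yaw 0.085 q6 0.75 t 15.25 | tool delta [-0.  -1.5 12.3] turn -0.005 F [-0.4 -0.8  0.2] grip 50.1 0.0
```

>>> run_rows(steps=[0, -1.5, 6, 0, 0, 0, 4, 0, 0, 0, 2, 0, 0, 0, 0, 0])

```text
t: 15.65
eef_pos: [516.9, -305.9, 2.2]
tcp_rot: [0.999, 0.042, -0.0, -0.0]
ft_force: [1.5, 0.3, -0.4]
grip_width: 50.2
grasp_force: 0.0
```

>>> run_rows(steps=[0, 0, 0, 0, 0, 0, 0, 0, 0, 0, 0, 0, 0, 0, 0, 0, 0, 0, 0, 0, 0, 0, 0, 0], jaw=24, clamp_n=15)

```text
t: 16.25
eef_pos: [517.0, -306.1, 2.6]
tcp_rot: [0.999, 0.042, 0.0, 0.0]
ft_force: [-0.1, -0.3, 0.6]
grip_width: 27.9
grasp_force: 15.0
```

```bash
python3 go.py 517.3 -306.2 3 0.090
```

```text
pos [ 517.  -306.1    2.6] yaw 0.085 q6 0.75 t 16.25 | tool delta [ 0.3  0.1 -0.4] turn -0.005 F [-0.1 -0.3  0.6] grip 27.9 15.0
```

>>> run_rows(steps=[0, 0, -4, 0, 0, 0, -10, 0, 0, 0, -25, 0, 0, 0, -40, 0, 0, 0, -40, 0, 0, 0, -40, 0, 0, 0, -40, 0, 0, 0, -25, 0, 0, 0, -8, 0, 0, 0, 0, 0, 0, 0, 0, 0], clamp_n=20)

```text
t: 17.35
eef_pos: [516.4, -305.6, 232.8]
tcp_rot: [0.999, 0.042, -0.001, -0.001]
ft_force: [0.4, 0.7, -3.4]
grip_width: 27.8
grasp_force: 20.0
```

>>> run_rows(steps=[0, 0, 0, -0.08, 0, 0, 0, -0.12, 0, 0, 0, -0.12, 0, 0, 0, -0.12, 0, 0, 0, -0.12, 0, 0, 0, -0.12, 0, 0, 0, -0.12, 0, 0, 0, -0.12, 0, 0, 0, -0.12, 0, 0, 0, -0.12, 0, 0, 0, -0.1, 0, 0, 0, -0.08, 0, 0, 0, 0, 0, 0, 0, 0])

```text
t: 18.75
eef_pos: [516.7, -305.8, 233.2]
tcp_rot: [0.758, 0.653, -0.0, -0.001]
ft_force: [-0.4, 0.2, -2.6]
grip_width: 27.8
grasp_force: 20.0
```

```bash
python3 go.py 551.2 31.7 235 1.427
```

Run:
```python
from vis import *
W=load("wrist1");V=[box(-55,55,s*95-20,s*95+20,65,65) for s in(-1,1)]
o=W["pixels"].copy()
for v in V:
    p=proj(W,place(v,551.2,31.7,0,-.143))
    cv2.polylines(o,[cv2.convexHull((p*16).astype(np.int32))],True,(255,0,0),1,shift=4)
cv2.imwrite("pics/p5.png",cv2.resize(o[90:360,230:410],(400,600))[:,:,::-1])
```

```text
pos [ 516.7 -305.8  233.2] yaw 1.423 q6 -0.58 t 18.75 | tool delta [338.9 -15.7  -1.3] turn -0.004 F [-0.4  0.2 -2.6] grip 27.8 20.0
```

View pics/p5.png

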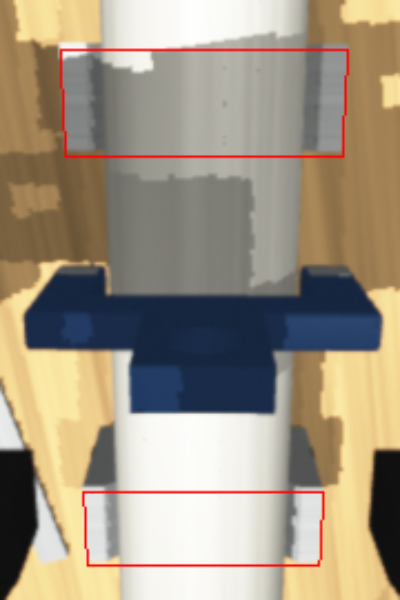

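The vee outlines sit about 2 px below the real tops at (345,45) and (320,490). That puts the true middle about 1.7 mm further along +y, so the target becomes (551.4, 33.3).

>>> run_rows(steps=[15, -1, 0, 0, 30, -2, 0, 0, 40, -2, 0, 0, 40, -2, 0, 0, 40, -2, 0, 0, 40, -2, 0, 0, 40, -2, 0, 0, 40, -2, 0, 0, 30, -1, 0, 0, 18, 0, 0, 0, 7, 0, 0, -0.004, 0, 0, 0, 0, 0, 0, 0, 0])

```text
t: 20.05
eef_pos: [550.4, 32.2, 234.4]
tcp_rot: [0.756, 0.655, -0.0, 0.0]
ft_force: [-0.4, 0.0, -2.2]
grip_width: 27.8
grasp_force: 20.0
```

```bash
python3 go.py 551.4 33.3 114.4 1.427
```

```text
pos [550.4  32.2 234.4] yaw 1.428 q6 -0.01 t 20.05 | tool delta [  1.2   0.9 120. ] turn 0.001 F [-0.4  0.  -2.2] grip 27.8 20.0
```

>>> run_rows(steps=[1, 1, 15, 0, 0, 0, 25, 0, 0, 0, 25, 0, 0, 0, 20, 0, 0, 0, 12, 0, 0, 0, 8, 0, 0, 0, 5, 0, 0, 0, 3, 0, 0, 0, 0, 0, 0, 0, 0, 0, 0, 0, 0, 0])

```text
t: 21.15
eef_pos: [551.9, 33.6, 121.9]
tcp_rot: [0.755, 0.655, 0.0, 0.0]
ft_force: [-0.0, -0.1, -2.8]
grip_width: 27.6
grasp_force: 20.0
```

```bash
python3 go.py 551.4 33.3 114.4 1.427
```

Run:
```python
from bench import r
import pickle,cv2,numpy as np
o=[]
for n in("wrist","scene"):
    c=r.read_camera(n); o.append(c["pixels"][:,:,::-1])
cv2.imwrite("pics/p6.png",np.hstack([cv2.resize(o[0],(400,300)),cv2.resize(o[1][220:340,270:430],(400,300))]))
```

```text
pos [551.9  33.6 121.9] yaw 1.429 q6 -0.01 t 21.15 | tool delta [-0.4 -0.5  7.5] turn 0.002 F [-0.  -0.1 -2.8] grip 27.6 20.0
```

View pics/p6.png

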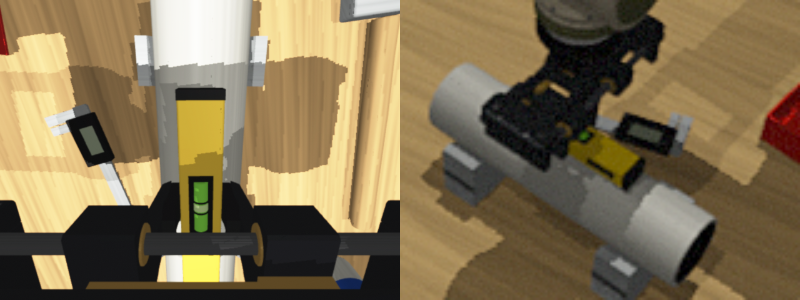

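The level sits over the tube, centred to within about 1 mm (level mid u≈200.5, tube mid u≈202 in the half-size view). I'll nudge it 0.7 mm and lower it gently.

>>> run_rows(steps=[0, 0.7, 2, 0, 0, 0, 2, 0, 0, 0, 1.5, 0, 0, 0, 0, 0, 0, 0, 0, 0])

```text
t: 21.75
eef_pos: [552.4, 33.5, 115.9]
tcp_rot: [0.755, 0.655, -0.0, -0.0]
ft_force: [-0.0, -0.3, -1.9]
grip_width: 28.0
grasp_force: 20.0
```

>>> run_rows(steps=[0, 0, 0.7, 0, 0, 0, 0.5, 0, 0, 0, 0, 0, 0, 0, 0, 0])

```text
t: 22.15
eef_pos: [552.4, 33.5, 114.7]
tcp_rot: [0.755, 0.655, 0.0, 0.0]
ft_force: [0.1, 0.4, -3.0]
grip_width: 27.8
grasp_force: 20.0
```

>>> run_rows(steps=[0, 0, 0.5, 0, 0, 0, 0, 0, 0, 0, 0, 0])

```text
t: 22.45
eef_pos: [552.4, 33.4, 114.3]
tcp_rot: [0.756, 0.655, 0.0, 0.0]
ft_force: [-0.0, 0.2, -3.5]
grip_width: 28.0
grasp_force: 20.0
```

```bash
python3 go.py 552.6 33.6 114.4 1.427
```

```text
pos [552.4  33.4 114.3] yaw 1.429 q6 -0.01 t 22.45 | tool delta [ 0.2  0.2 -0.1] turn 0.002 F [-0.   0.2 -3.5] grip 28.0 20.0
```

>>> run_rows(steps=[0, 0, 0.4, 0, 0, 0, 0, 0, 0, 0, 0, 0, 0, 0, 0, 0])

```text
t: 22.85
eef_pos: [552.4, 33.5, 114.2]
tcp_rot: [0.755, 0.655, 0.0, 0.0]
ft_force: [-2.2, -0.3, 3.4]
grip_width: 27.9
grasp_force: 20.0
```

>>> run_rows(steps=[0, 0, 0.4, 0, 0, 0, 0, 0, 0, 0, 0, 0, 0, 0, 0, 0])

```text
t: 23.25
eef_pos: [552.4, 33.5, 114.2]
tcp_rot: [0.755, 0.655, 0.0, 0.0]
ft_force: [-3.9, -0.2, 9.0]
grip_width: 28.0
grasp_force: 20.0
```

>>> run_rows(steps=[0, 0, -0.6, 0, 0, 0, 0, 0, 0, 0, 0, 0], clamp_n=3)

```text
t: 23.55
eef_pos: [552.4, 33.4, 114.2]
tcp_rot: [0.755, 0.655, 0.0, 0.0]
ft_force: [-2.2, 0.5, 3.7]
grip_width: 27.8
grasp_force: 3.0
```

>>> run_rows(steps=[0, 0, 0, 0, 0, 0, 0, 0, 0, 0, 0, 0], jaw=29.5)

```text
t: 23.85
eef_pos: [552.5, 33.4, 113.9]
tcp_rot: [0.756, 0.655, 0.0, -0.0]
ft_force: [-0.0, -1.1, 0.3]
grip_width: 29.4
grasp_force: 0.0
```

>>> run_rows(steps=[0, 0, 0, 0, 0, 0, 0, 0, 0, 0, 0, 0], jaw=33)

```text
t: 24.15
eef_pos: [552.4, 33.5, 114.0]
tcp_rot: [0.755, 0.655, -0.0, -0.0]
ft_force: [1.2, -0.6, -0.7]
grip_width: 33.0
grasp_force: 0.0
```

>>> run_rows(steps=[0, 0, 0, 0, 0, 0, 0, 0, 0, 0, 0, 0], jaw=50)

```text
t: 24.45
eef_pos: [552.4, 33.5, 114.1]
tcp_rot: [0.755, 0.655, 0.0, 0.0]
ft_force: [-0.3, -0.1, -0.7]
grip_width: 49.9
grasp_force: 0.0
```

>>> run_rows(steps=[0, 0, -3, 0, 0, 0, -8, 0, 0, 0, -20, 0, 0, 0, -30, 0, 0, 0, -40, 0, 0, 0, -30, 0, 0, 0, -10, 0, 0, 0, 0, 0, 0, 0, 0, 0])

```text
t: 25.35
eef_pos: [551.9, 33.5, 253.7]
tcp_rot: [0.755, 0.655, -0.001, -0.001]
ft_force: [-0.2, 0.7, 0.4]
grip_width: 49.9
grasp_force: 0.0
```

Run:
```python
from bench import r
import pickle,cv2,numpy as np
o=[]
for n in("wrist","scene"):
    c=r.read_camera(n); pickle.dump(c,open(n+"7.pkl","wb")); o.append(c["pixels"][:,:,::-1])
cv2.imwrite("pics/p7.png",np.hstack([cv2.resize(o[0],(400,300)),cv2.resize(o[1][220:400,270:510],(400,300))]))
```

```text
(no output)
```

View pics/p7.png

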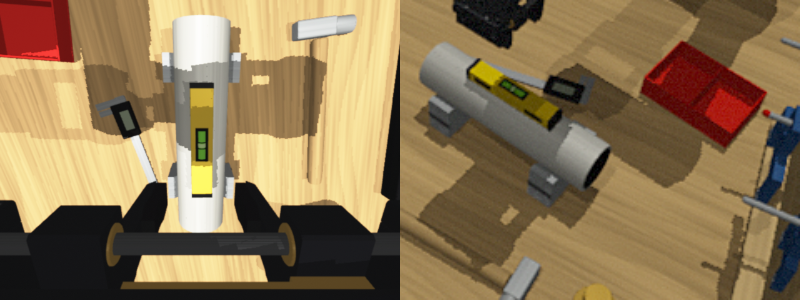

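The level lies upright along the crown (u 191–213, v 83–197 in the left view), between the vees. The gauge still hangs on its peg, and the gripper is clear, so I'm handing in.

>>> run_rows(steps=[0, 0, 0, 0, 0, 0, 0, 0, 0, 0, 0, 0, 0, 0, 0, 0, 0, 0, 0, 0])

```text
t: 25.95
eef_pos: [552.4, 33.4, 255.0]
tcp_rot: [0.755, 0.655, -0.0, -0.0]
ft_force: [-0.2, -0.6, -0.3]
grip_width: 49.7
grasp_force: 0.0
```

```bash
python3 -c "
from bench import r
print(r.finish_job())"
```

```text
the job is handed in; nothing more can be done
None
```

The blue gauge hangs by its eye on the middle peg, the level balances lengthwise on the tube midway between the V-blocks, and the job was handed in at about 26 s; no verdict was returned.

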